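# Two turns of a worn hand coffee mill

## Task

Push the coffee mill's drawer fully home, then give the crank two full turns clockwise (seen from above), steadily through the heavy spot in each turn and never as fast as a turn a second, and let go before the heavy spot comes round a third time. The crank only rests on its worn drive, so lean on the knob all the way round: it must never skip a notch or let the burr run back, yet the mill must not be rocked or squashed down on its rubber foot. Leave the mug, jar, spoon and bowl where they are.

Things in the scene. Friction and masses are not known exactly. Their poses are not given: they have to be found in the camera images.
- mill: Hand coffee mill: beech box 130 x 130 mm, 102 mm high, on a locked rubber suction foot (156 mm square). Closed steel hopper 106 mm wide on it, up to 166 mm. Origin: centre of the foot's underside, on the worktop; -x is the side with the drawer, z up. The foot holds, but its rubber gives: the mill sinks 1 mm for each 12 N pressed down and rocks about 1 degree for 35 N sideways at the knob.
- hopper_top (a point): Middle of the hopper's top, 166 mm up, where the shaft comes out. On the shaft sits the crank: hub 66 mm wide, flat arm and, 90 mm from the shaft's axis, an upright beech knob 29 mm across, with a collar 42 mm wide at its foot for fingertips to press on. Were the shaft upright, the knob's top would be 253, its middle 227, the collar's top 207, the arm's top 197 mm above the worktop.
- neck_bearing (a point): Worn neck bearing inside the hopper, 150 mm up on the mill's axis. In it the shaft leans 5 to 6 degrees to one side (which side is not told) and keeps that lean while it turns. So the knob's circle is tilted, its centre stands up to 8 mm aside, and in each turn the knob rises and dips by up to 9 mm from its upright height. The knob spins freely on its pin: a hand that grips it need not turn.
- shaft (a joint): Turn of shaft and burr (rad), counted over several turns, growing clockwise seen from above; at 0 the crank arm points along the mill's +x. Starts between -0.9 and 0.9. Turning drags about 4 N at the knob; within 0.6 rad either side of pi (arm over the drawer), of 3 pi and so on, the sprung heavy spot first pushes back, about 11 N in all at a slow pace, then throws the crank forward.
- crank (a joint): Slip of the crank on the shaft (rad): the arm's direction is shaft + crank. 0 = seated; about 0.1 of play under load; a skipped notch adds 0.79. The crank (0.3 kg) only rests on the shaft, 4 pins between 8 rounded ridges, free to lift. The harder it is turned the more it rides up; 5 mm up it skips. At the heavy spot it takes about 18 N down on the knob to hold it in; 18 to 25 N all round is good.
- drawer_knob (a point): Outer end of the drawer's brass knob (22 mm across, stands 20 mm out from the drawer front), on its axis, 55 mm above the worktop; it moves with the drawer. When the drawer is home it lies 86 mm from the mill's origin along the mill's -x.
- drawer (a joint): How far the catch drawer stands out along the mill's -x (m): 0 = fully home, at its stop; found 28 to 45 mm out. It slides with about 2 N of friction and stays where it is left. Its front is 84 mm wide and reaches from 25 to 77 mm above the worktop.
- mug: Bystander: white mug, 80 mm across, 92 mm high, origin under its centre, handle towards its own +y.
- jar: Bystander: amber glass jar with steel lid, 86 mm across, 135 mm high, origin under its centre.
- spoon: Bystander: steel spoon, 190 mm long, lying, origin under its middle, handle along its own -x.
- bowl: Bystander: white bowl, 124 mm across, 55 mm high, origin under its centre.

How it is judged:
By the outcome, as a careful person would: the job done as asked, in the order asked, and still so for the second after the job is handed in, with the robot touching nothing.
It also fails if it takes over 72 s, if anything falls off the work surface, if the arm or the gripper's body presses on something with over 40 N, if the wrist force passes 120 N, or if a joint passes its speed limit or range.

## Robot

A 6-joint arm with a two-finger parallel gripper is mounted at the origin on the work surface. World frame = base frame: x ahead of the robot, y to its left, z up, the work surface at z = 0. Lengths are in m, angles in rad, forces in N, time in s.
With the tool pointing down it reaches from about 0.325 to 1 m from the base axis. Payload 5.1 kg.
Tool frame: the origin (TCP) lies on the mounting face of the last link; the fingertips stand 173 mm ahead of it and the grasp point (between the pads) lies 155 mm ahead of it; z points along the fingers, y is the line along which they close (so a half turn about z gives the same grasp; the last joint's range is limited). The gripper opens to 85 mm and grips with 20 to 120 N. Pads are 22 mm wide; open, the fingers measure 114 mm over their backs; the gripper's body (76 mm by 85 mm) begins 54 mm behind the grasp point. The pads swing forward as they close: fully open they stand 13 mm farther back than shut.
Start: joints at [-1.204, 0.124, 1.65, -0, 1.367, -0.083], TCP at [0.283, -0.585, 0.405] pointing down, gripper open.
Joint ranges: [-2.61, 2.61], [-1.02, 2.33], [0.03, 2.71], [-1.35, 4.49], [0.32, 2.68], [-2.91, 2.91]. Speed limits (rad/s): [2.57, 2.57, 3.14, 3.14, 3.14, 3.14].

## Interface

Orientations are given as a rotation vector (axis times angle).
In Python, from workcell import arm gives the robot as it stands.
- The arm moves only by the shell command python3 -m handwheel 'ROWS' [OPENING]. ROWS is JSON, a list of rows, each a list of 6 numbers: the shift along the tool's x, y, z in cm, then the turn, a rotation vector about the tool's x, y, z in rad. A call has 1 to 8 rows; each row shifts and turns the commanded pose from where the row before left it, along the tool's axes as they then stand; what a row does not reach is not made up. A row lasts 1/10 s, in which the tool goes at most 50 mm and 8.59 degrees, less where a joint would pass 70% of its speed; a pose out of reach is approached as far as the arm can. A call with a gripper value outside its range is refused whole. OPENING is the finger opening in cm, from 0 to 8.54, set as the call begins (- or left out, the last holds). The fingers move at their own pace and stop on an object; the grip force is fixed at half the most. Time passes only in rows, so rows that do not move let the fingers close. It gives the time, the measured TCP pose, the force, the opening and the grip force at its end, in the units of the state.
- arm.get_state(): the state, without advancing time (a new reading comes with each control period).
- arm.read_camera(name): name is "side" or "top"; returns (picture, depth): 480x640x3 uint8, red, green, blue; 480x640 float32, m along the optical axis (not along the pixel's ray), 0 where there is no reading.
- arm.camera_model(name): a dict with "fx", "fy", "cx", "cy" (pixels), "position" and "orientation" of the camera in the world. Camera axes: x right, y up, looking along -z (the intrinsics and any distortion apply to the point x, -y, -z); pixel columns grow to the right and rows downward; lengths in m; the calibration is good to about 2 mm. A picture is of the moment at which its call begins. camera_model takes no time and is no camera call.
- arm.close_job(): hands the job in; it is judged then, once.
Trained networks look in the newest picture that a camera, given by its name, has taken for a name from the list of things; names that differ only in an ending like _2 or _b are one class to them, and where a whole thing is asked for, a point or a joint stands for the part that bears it (a point fixed in the world has none). Each returns a list of dicts, best first, with "conf" (0 to 1); they miss things now and then, are a little off and sometimes report something else, mostly with a low value. They report only what shows in the picture. A call takes as long as a camera call.
- arm.recognise(thing, camera): "rect" ([left, top, width, height] in pixels, round what is visible of it).
- arm.spot_point(thing, camera): "centre" ([column, row] in pixels: a listed point, or the origin of a listed thing).
The state is a dict: "time_s": time; "joint_pos": joint angles; "joint_vel": joint speeds; "effort": joint torques, N m; "eef_pos": TCP position; "orientation": TCP orientation; "wrist_force": force on the tool from outside, world axes, zero at the start; "torque": the same for the moment, N m; "grip_width": opening from 0.0 (shut) to 1.0 (fully open); "grip_force": force on a finger pad.
Only numpy, scipy, OpenCV 4.12 (cv2) and the standard library are available. Lean on these libraries where they do the work, as an engineer would, in place of code of your own. Each camera call takes 0.05 s, during which the arm holds its last target. There are 200 camera calls.

## Working session

There is one attempt and no reset: what is moved stays moved. The work goes in short steps, Python scripts to look and compute and a shell command to move; the robot and the scene stay as the last step left them, time stands still between calls to the robot, and variables do not carry over. Pictures are saved under pics/ and viewed, at most 10 in all, crops included, and the job is handed in when it is done.

```bash
ls; mkdir -p pics
cat > h.py <<'E'
import numpy as np, cv2
from scipy.spatial.transform import Rotation as R
from workcell import arm
def rot(o):
    o=np.array(o,float)
    return R.from_rotvec(o) if o.size==3 else (R.from_quat(o) if o.size==4 else R.from_matrix(o.reshape(3,3)))
def world(cam,uv,d):
    m=arm.camera_model(cam); u,v=uv
    p=np.array([(u-m['cx'])/m['fx']*d,-(v-m['cy'])/m['fy']*d,-d])
    return np.array(m['position'])+rot(m['orientation']).apply(p)
def onz(cam,uv,z):
    m=arm.camera_model(cam); c=np.array(m['position']); r=world(cam,uv,1.)-c
    return c+r*(z-c[2])/r[2]
def proj(cam,P):
    m=arm.camera_model(cam); p=rot(m['orientation']).inv().apply(np.array(P)-np.array(m['position']))
    return np.array([m['cx']-m['fx']*p[0]/p[2], m['cy']+m['fy']*p[1]/p[2]])
E
python3 - <<'E'
from h import *
for c in ('top','side'):
    im,d=arm.read_camera(c); cv2.imwrite(f'pics/{c}0.png',im[:,:,::-1]); np.save(f'{c}_d.npy',d); np.save(f'{c}_i.npy',im)
    m=arm.camera_model(c); print(c,m)
    for t in ['mill','hopper_top','drawer_knob','crank','mug','jar','spoon','bowl']:
        print(t,[(np.round(r['centre']).tolist(),round(r['conf'],2)) for r in arm.spot_point(t,c)[:2]],[(np.round(r['rect']).tolist(),round(r['conf'],2)) for r in arm.recognise(t,c)[:2]])
s=arm.get_state();print(s)
E
```

```text
pics
top {'fx': 495.69204712508713, 'fy': 495.69204712508713, 'cx': 318.90931889853005, 'cy': 236.81845499342216, 'position': array([0.49925153, 0.05722504, 1.09458993]), 'orientation': array([ 0.08819834, -0.136319  , -1.57599972])}
mill [([332.0, 264.0], 0.81)] [([291.0, 201.0, 84.0, 119.0], 0.89), ([320.0, 292.0, 44.0, 35.0], 0.55)]
hopper_top [([333.0, 258.0], 0.64)] [([290.0, 202.0, 83.0, 122.0], 0.57)]
drawer_knob [([333.0, 257.0], 0.64)] [([323.0, 290.0, 41.0, 36.0], 0.65)]Traceback (most recent call last):
  File "<stdin>", line 6, in <module>
ValueError: it knows: bowl, drawer_knob, hopper_top, jar, mill, mug, neck_bearing, spoon
```

View pics/top0.png

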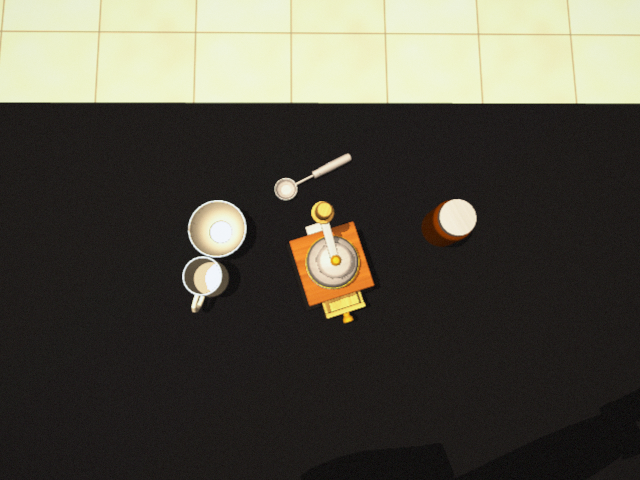

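The top view shows the mill at about (332,263). The drawer is open towards the robot, with its knob at (347,318), and the crank knob is at (322,211) on the far side. The bowl and mug are to the left, the jar to the right at (457,218), and the spoon beyond at (312,178).

Run:
```python
from h import *
for c in ('top','side'):
    im,d=arm.read_camera(c); cv2.imwrite(f'pics/{c}1.png',im[:,:,::-1]); np.save(f'{c}_d.npy',d); np.save(f'{c}_i.npy',im)
    for t in ['mill','hopper_top','drawer_knob','neck_bearing']:
        print(t,[(np.round(r['centre']).tolist(),round(r['conf'],2)) for r in arm.spot_point(t,c)[:2]],[(np.round(r['rect']).tolist(),round(r['conf'],2)) for r in arm.recognise(t,c)[:2]])
print(arm.camera_model('side'))
d=np.load('top_d.npy')
for n,uv in dict(knob=(322,211),hub=(336,260),dk=(347,318),dk2=(348,322),boxNE=(354,223),boxSW=(311,303),boxSE=(372,286),boxNW=(292,240),jar=(457,218),bowl=(217,230),mug=(205,278)).items():
    z=d[uv[1],uv[0]]; print(n,z,np.round(world('top',uv,z),4))
print(arm.get_state())
```

```text
mill [([332.0, 269.0], 0.9)] [([291.0, 201.0, 83.0, 122.0], 0.71), ([309.0, 202.0, 43.0, 78.0], 0.32)]
hopper_top [([333.0, 261.0], 0.95)] [([289.0, 200.0, 79.0, 123.0], 0.57)]
drawer_knob [] [([325.0, 292.0, 38.0, 32.0], 0.84)]
neck_bearing [] [([291.0, 201.0, 82.0, 124.0], 0.89), ([273.0, 153.0, 77.0, 50.0], 0.53)]
mill [([300.0, 317.0], 0.57)] [([234.0, 188.0, 118.0, 163.0], 0.81), ([233.0, 289.0, 45.0, 52.0], 0.63)]
hopper_top [([296.0, 245.0], 0.94)] [([235.0, 186.0, 117.0, 158.0], 0.71)]
drawer_knob [([234.0, 319.0], 0.87)] [([238.0, 284.0, 36.0, 57.0], 0.75)]
neck_bearing [([298.0, 254.0], 0.66)] [([237.0, 185.0, 116.0, 161.0], 0.66)]
{'fx': 576.6148891214928, 'fy': 576.6148891214928, 'cx': 327.6258710398967, 'cy': 240.8319487313458, 'position': array([ 0.47749629, -0.76278261,  0.77209458]), 'orientation': array([ 0.91378022, -0.09630023, -0.1990182 ])}
knob 0.85271513 [0.6644 0.0251 0.2574]
hub 0.8897252 [ 0.5842 -0.0008  0.2093]
dk 1.0228941 [ 0.4782 -0.0315  0.0605]
dk2 1.0787176 [ 0.4685 -0.0385  0.0028]
boxNE 1.1161584 [ 0.6879 -0.0566 -0.0029]
boxSW 0.9822981 [0.5092 0.
[... 223 characters left out ...]
5, 'joint_pos': array([-1.20359529e+00,  1.23843236e-01,  1.65031473e+00,  5.10082650e-05,
        1.36750283e+00, -8.25653734e-02]), 'joint_vel': array([ 8.30200998e-04,  1.85391999e-03, -5.75732908e-05,  5.55278388e-04,
       -1.42699582e-03, -2.74592923e-04]), 'effort': array([-2.08290662e-04, -4.23588467e+01, -3.65751672e+01, -3.91690639e-05,
        4.67915215e-04,  1.36171053e-06]), 'eef_pos': array([ 0.28258724, -0.58535122,  0.40468548]), 'orientation': array([-3.06241879e+00, -7.00519233e-01, -6.24951241e-05]), 'wrist_force': array([-0.11707458, -0.56525971, -0.95815329]), 'torque': array([ 0.00739707, -0.00388425,  0.01094405]), 'grip_force': 0.0, 'grip_width': 1.0002582225644114}
```

View pics/side1.png

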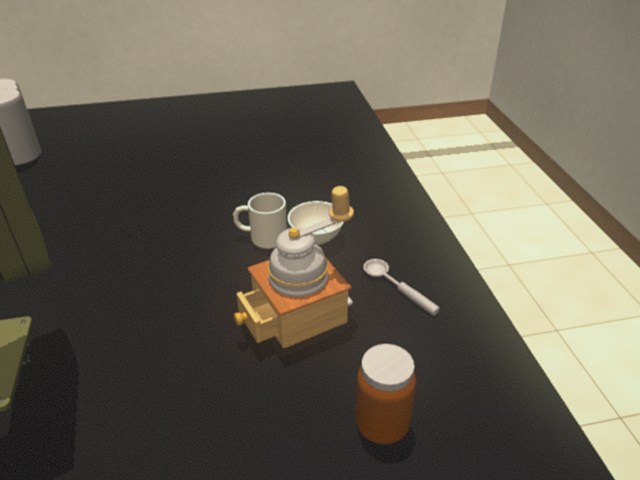

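The side view shows the drawer out to the left, with its brass knob at (238,319). The crank knob is upright at (341,200) and the jar is near at (386,390). Next I'll fit the mill pose from the depth data.

```bash
cat >> h.py <<'E'
def cloud(cam,d):
    m=arm.camera_model(cam); v,u=np.mgrid[:480,:640]
    p=np.stack([(u-m['cx'])/m['fx']*d,-(v-m['cy'])/m['fy']*d,-d],-1).reshape(-1,3)
    return (np.array(m['position'])+rot(m['orientation']).apply(p)).reshape(480,640,3)
E
python3 - <<'E'
from h import *
for c in ('top','side'):
    d=np.load(c+'_d.npy'); P=cloud(c,d).reshape(-1,3); P=P[(d>0).ravel()]
    P=P[(np.abs(P[:,0]-.58)<.16)&(np.abs(P[:,1])<.13)]
    T=P[np.abs(P[:,2]-.102)<.006]; T=T[np.hypot(*(T[:,:2]-[.58,0]).T)<.11]
    r=cv2.minAreaRect((T[:,:2]*1000).astype(np.float32)); print(c,'boxtop',len(T),T[:,2].mean(),r)
    K=P[(P[:,2]>.215)&(np.hypot(P[:,0]-.66,P[:,1]-.025)<.04)]
    for a in np.arange(.215,.27,.005):
        Q=K[(K[:,2]>=a)&(K[:,2]<a+.005)]
        if len(Q): print(round(a,3),len(Q),Q.mean(0).round(4),Q.min(0).round(4),Q.max(0).round(4))
    D=P[(P[:,0]<.51)&(P[:,2]>.02)&(P[:,2]<.09)&(np.abs(P[:,1])<.08)]
    for a in np.arange(.46,.51,.005):
        Q=D[(D[:,0]>=a)&(D[:,0]<a+.005)]
        if len(Q): print('D',round(a,3),len(Q),Q.mean(0).round(4),Q.min(0).round(4),Q.max(0).round(4))
    H=P[(P[:,2]>.195)&(np.hypot(P[:,0]-.585,P[:,1]+.0)<.04)]; print('hub',len(H),H.mean(0).round(4),H.max(0).round(4))
    W=P[(np.abs(P[:,2])<.01)]; print('table',np.median(W[:,2]))
E
```

```text
top boxtop 2343 0.10122059798006419 ((590.1289672851562, 2.4296951293945312), (138.10708618164062, 138.21124267578125), 17.061786651611328)
0.215 74 [0.6725 0.0304 0.2165] [0.6524 0.0037 0.2151] [0.6911 0.0434 0.2192]
0.22 6 [0.6587 0.0284 0.2219] [0.6567 0.0221 0.2204] [0.6626 0.0346 0.2243]
0.225 4 [0.6643 0.0298 0.2258] [0.6578 0.017  0.2252] [0.6762 0.0365 0.2265]
0.23 4 [0.6608 0.0327 0.2322] [0.657  0.0278 0.2312] [0.666  0.0366 0.2341]
0.235 8 [0.66   0.0291 0.2377] [0.6555 0.0193 0.2353] [0.6682 0.0367 0.2389]
0.24 7 [0.661  0.0296 0.2427] [0.6549 0.0159 0.2408] [0.6708 0.0368 0.2444]
0.245 3 [0.6611 0.0329 0.2475] [0.6559 0.0283 0.2457] [0.6641 0.0353 0.25  ]
0.25 38 [0.6623 0.0229 0.2532] [0.6545 0.0092 0.25  ] [0.6792 0.0354 0.255 ]
0.255 132 [0.6675 0.022  0.2581] [0.6558 0.0095 0.255 ] [0.6806 0.0354 0.26  ]
0.26 42 [0.67   0.0234 0.2611] [0.6603 0.0132 0.2601] [0.6792 0.0321 0.2633]
D 0.47 19 [ 0.473  -0.0287  0.0623] [ 0.4701 -0.0396  0.0567] [ 0.4744 -0.0214  0.0696]
D 0.475 21 [ 0.4772 -0.0318  0.0629] [ 0.4761 -0.042   0.0547] [ 0.4784 -0.0216  0.0687]
D 0.48 49 [ 0
[... 1659 characters left out ...]
 -0.0254  0.0684]
D 0.475 59 [ 0.4781 -0.0185  0.0588] [ 0.4751 -0.0431  0.0291] [0.48   0.0143 0.0747]
D 0.48 88 [ 0.4825 -0.0105  0.0629] [ 0.48   -0.0398  0.0376] [0.485  0.0127 0.078 ]
D 0.485 96 [ 0.4875 -0.0169  0.0633] [ 0.485  -0.0361  0.0281] [0.4899 0.0169 0.079 ]
D 0.49 113 [ 0.4926 -0.026   0.0612] [ 0.4901 -0.0458  0.0253] [0.495  0.021  0.0799]
D 0.495 132 [ 0.4976 -0.0336  0.0608] [ 0.4951 -0.0626  0.026 ] [0.5    0.0204 0.0789]
D 0.5 143 [ 0.5025 -0.0364  0.0578] [ 0.5    -0.0693  0.0265] [0.5049 0.0219 0.0797]
D 0.505 159 [ 0.5077 -0.0179  0.0536] [ 0.505  -0.0679  0.0244] [0.51   0.0457 0.086 ]
hub 235 [0.5977 0.0019 0.2009] [0.6246 0.0165 0.2102]
table 0.000911537444931998
```

```bash
cat >> h.py <<'E'
C=np.array([.5895,.0027]); YAW=.297; e=np.array([np.cos(YAW),np.sin(YAW)])
def delta(target,ahead):   # tool-axis shift (cm) bringing the point `ahead` of TCP (m along z) to target
    s=arm.get_state(); r=rot(s['orientation']); p=s['eef_pos']+r.apply([0,0,ahead])
    return r.inv().apply(np.array(target)-p)*100
E
python3 -m handwheel '[[0,0,0,0,0,0.148],[0,0,0,0,0.125,0],[0,0,0,0,0.125,0],[0,0,0,0,0,0]]' 0
python3 - <<'E'
from h import *
s=arm.get_state(); print(rot(s['orientation']).as_matrix().round(3), s['eef_pos'])
g=C-e*(.086+.038+.011+.035)
print(g, delta([*g,.14],.173), delta([*g,.05],.173))
E
```

```text
time_s: 1.65
eef_pos: [0.282, -0.5856, 0.4045]
orientation: [-3.045, -0.461, -0.383]
wrist_force: [-1.3, 1.1, 0.0]
grip_width: 0.33
grip_force: 0.0
[[ 0.925  0.296  0.236]
 [ 0.287 -0.955  0.074]
 [ 0.248 -0.    -0.969]] [ 0.2819512  -0.58556228  0.40453134]
[ 0.42694281 -0.04705099] [ 22.31563786 -47.13375426  15.72059294] [ 20.08781927 -47.13071665  24.44050206]
```

```bash
python3 -m handwheel '[[1,-2,0.7,0,0,0],[1.7,-3.6,1.2,0,0,0],[1.7,-3.6,1.2,0,0,0],[1.7,-3.6,1.2,0,0,0],[1.7,-3.6,1.2,0,0,0],[1.7,-3.6,1.2,0,0,0],[1.7,-3.6,1.2,0,0,0],[1.7,-3.6,1.2,0,0,0]]' 0 >/dev/null
python3 -m handwheel '[[1.7,-3.6,1.2,0,0,0],[1.7,-3.6,1.2,0,0,0],[1.7,-3.6,1.2,0,0,0],[1.7,-3.6,1.2,0,0,0],[1.7,-3.6,1.2,0,0,0],[1.7,-3.6,1.2,0,0,0],[0,0,0,0,0,0]]' 0
python3 - <<'E'
from h import *
g=C-e*(.086+.038+.011+.035)
print(delta([*g,.14],.173), delta([*g,.05],.173))
E
```

```text
time_s: 3.15
eef_pos: [0.3894, -0.037, 0.3029]
orientation: [-3.044, -0.475, -0.379]
wrist_force: [-0.4, 0.1, 0.5]
grip_width: -0.003
grip_force: 0.0
[-0.8244366   2.09069839 -0.70249538] [-3.02940873  2.08730187  8.02321871]
```

```bash
python3 -m handwheel '[[-0.8,0.5,2,0,0,0],[-0.8,0.5,2,0,0,0],[-0.7,0.5,2,0,0,0],[-0.7,0.6,2,0,0,0],[0,0,0,0,0,0]]' 0
python3 - <<'E'
from h import *
s=arm.get_state(); r=rot(s['orientation']); print('tip',s['eef_pos']+r.apply([0,0,.173]), r.inv().apply([*e,0]))
g=C-e*(.086+.011); print('to home',delta([*g,.05],.173))
im,d=arm.read_camera('side'); cv2.imwrite('pics/s2.png',cv2.resize(im[150:400,120:440,::-1],(640,500)))
E
```

```text
time_s: 3.65
eef_pos: [0.3857, -0.0642, 0.2164]
orientation: [-3.046, -0.461, -0.373]
wrist_force: [-0.8, 0.9, -0.6]
grip_width: 0.001
grip_force: 0.0
tip [ 0.42553421 -0.0514513   0.04851344] [0.97041037 0.00389973 0.24143013]
to home [ 7.37680651 -0.3503522   1.68291363]
```

View pics/s2.png

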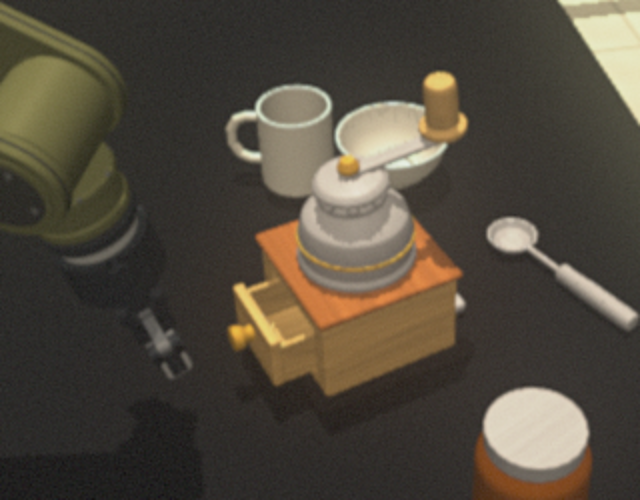

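The closed fingertips at (175,365) sit in line with the drawer knob at (238,335), about 35 mm short of it. Pushing now.

```bash
python3 -m handwheel '[[1,-0.1,0.2,0,0,0],[1,-0.1,0.3,0,0,0],[1,-0.1,0.2,0,0,0],[1,-0.05,0.2,0,0,0],[1,0,0.25,0,0,0],[1,0,0.25,0,0,0],[0.5,0,0.12,0,0,0]]' 0
python3 -m handwheel '[[0.3,0,0.07,0,0,0],[0.3,0,0.07,0,0,0]]' 0
python3 - <<'E'
from h import *
g=C-e*(.086+.011); print('to home',delta([*g,.05],.173))
E
```

```text
time_s: 4.4
eef_pos: [0.4509, -0.0402, 0.2205]
orientation: [-3.045, -0.464, -0.383]
wrist_force: [-2.4, -1.9, 1.7]
grip_width: -0.0
grip_force: 1.2
time_s: 4.6
eef_pos: [0.4558, -0.0386, 0.2203]
orientation: [-3.045, -0.463, -0.382]
wrist_force: [-2.5, -1.4, 1.3]
grip_width: -0.001
grip_force: 1.1
to home [-0.04260342 -0.01202858  0.26071043]
```

```bash
for i in 1 2 3; do python3 -m handwheel '[[0.1,0,0.02,0,0,0],[0.1,0,0.02,0,0,0]]' 0 | grep -E "pos|wrist"; done
```

```text
eef_pos: [0.4575, -0.0381, 0.2204]
wrist_force: [-2.3, -0.9, 1.3]
eef_pos: [0.4587, -0.0376, 0.2202]
wrist_force: [-9.3, -5.9, 5.4]
eef_pos: [0.4597, -0.0373, 0.2198]
wrist_force: [-18.4, -8.5, 10.9]
```

```bash
python3 -m handwheel '[[-1,0,-0.2,0,0,0],[-2,0,-0.5,0,0,0],[-3,0,-1,0,0,0],[-3,0,-1,0,0,0],[-1.5,0,-2,0,0,0]]' 4.6
cat >> h.py <<'E'
def axis(al,ph):  # shaft axis (unit, up)
    return np.array([np.sin(al)*np.cos(ph),np.sin(al)*np.sin(ph),np.cos(al)])
def knob(th,al,ph,c=C,h=.227,yaw=YAW):  # knob point at nominal height h, shaft angle th (clockwise)
    q=R.from_rotvec(np.array([-np.sin(ph),np.cos(ph),0])*al)  # tilt upright->lean
    a=yaw-th
    return np.array([*c,.15])+q.apply([.09*np.cos(a),.09*np.sin(a),h-.15])
E
cat > fit.py <<'E'
from h import *
from scipy.optimize import least_squares
pts=[]
for c in ('top','side'):
    im,d=arm.read_camera(c); P=cloud(c,d); np.save(c+'_d.npy',d)
    P=P[(d>0)&(d<1.6)]; P=P[(np.hypot(P[:,0]-.668,P[:,1]-.022)<.03)&(P[:,2]>.209)&(P[:,2]<.27)]; pts.append(P); print(c,len(P))
    B=cloud(c,d)[(d>0)]; B=B[(B[:,0]>.4)&(B[:,0]<.53)&(abs(B[:,1])<.09)&(B[:,2]>.03)&(B[:,2]<.085)]
    print('drawer: min along e',np.percentile(-((B[:,:2]-C)@e),[95,98,99.5]).round(4))
P=np.vstack(pts)
def sd(p,al,ph,th):
    k=knob(th,al,ph,C,.207); q=axis(al,ph); v=p-k; z=v@q; r=np.linalg.norm(v-np.outer(z,q),axis=1)
    def cyl(r0,a,b):
        dr=r-r0; dz=np.maximum(a-z,z-b); return np.minimum(np.maximum(dr,dz),0)+np.hypot(np.maximum(dr,0),np.maximum(dz,0))
    return np.minimum(cyl(.0145,0,.046),cyl(.021,-.008,0))
def f(x):
    return sd(P-[x[3],x[4],x[5]],*x[:3])
def g(x): return np.r_[f(x)/.002,3*x[3:]/.002,(x[0]-.096)/.004]
for ph0 in (3.3,2.,4.5,0.5):
    s=least_squares(g,[.096,ph0,0,0,0,0],loss='soft_l1'); print(s.cost.round(1),s.x.round(4),np.sqrt(np.diag(np.linalg.pinv(s.jac.T@s.jac))).round(4))
E
python3 fit.py
```

```text
time_s: 5.7
eef_pos: [0.3508, -0.0702, 0.2381]
orientation: [-3.044, -0.461, -0.377]
wrist_force: [0.1, 0.2, 0.0]
grip_width: 0.538
grip_force: 0.0
top 406
drawer: min along e [0.1998 0.2028 0.2033]
side 631
drawer: min along e [0.0865 0.1992 0.2025]
210.8 [ 9.3200e-02  3.2183e+00  4.6400e-02 -2.0000e-04 -0.0000e+00 -6.0000e-04] [0.0038 0.0735 0.0098 0.0004 0.0007 0.0003]
210.8 [ 9.3100e-02  3.2133e+00  4.6700e-02 -2.0000e-04 -1.0000e-04 -6.0000e-04] [0.0038 0.0734 0.0098 0.0004 0.0007 0.0003]
210.8 [ 9.3200e-02  3.2183e+00  4.6400e-02 -2.0000e-04 -0.0000e+00 -6.0000e-04] [0.0038 0.0735 0.0098 0.0004 0.0007 0.0003]
254.4 [-8.070e-02  1.055e-01  4.410e-02 -1.100e-03 -1.000e-04  3.000e-04] [0.0058 0.086  0.0102 0.0005 0.0007 0.0005]
```

```bash
cat >> h.py <<'E'
AL,PH,TH0=.094,3.22,.046
def target_rot():
    z=-axis(AL,PH); x=np.array([*e,0]); x-=z*(x@z); x/=np.linalg.norm(x); return R.from_matrix(np.c_[x,np.cross(z,x),z])
E
python3 - <<'E'
from h import *
s=arm.get_state(); r=rot(s['orientation']); print('rotvec tool',(r.inv()*target_rot()).as_rotvec())
k=knob(TH0,AL,PH,h=.211); up=k+axis(AL,PH)*.09; q=target_rot(); p=s['eef_pos']
print('after rot: tip',p+q.apply([0,0,.173]),'knob',k,'rise to z in new axes',q.inv().apply([0,0,.26])*100)
print('above',q.inv().apply(up-(p+q.apply([0,0,.173])))*100)
E
```

```text
rotvec tool [-0.01786604 -0.16251714 -0.00061077]
after rot: tip [ 0.36861258 -0.06972215  0.06943208] knob [0.67058162 0.02457442 0.21905274] rise to z in new axes [  2.38183188   0.53145151 -25.88521656]
above [ 32.87238025   0.126264   -21.00106354]
```

```bash
python3 -m handwheel '[[0,0,0,-0.009,-0.081,0],[0,0,0,-0.009,-0.081,0],[0,0,-3,0,0,0],[0.3,0,-4,0,0,0],[0.4,0,-4,0,0,0],[0.5,0,-4,0,0,0],[0.4,0,-4,0,0,0],[0.4,0,-2,0,0,0]]' 4.6
python3 -m handwheel '[[2,0,0,0,0,0],[4,0,0,0,0,0],[4,0,0,0,0,0],[4,0,0,0,0,0],[4,0,0,0,0,0],[4,0,0,0,0,0],[4,0,0,0,0,0],[2.5,0,0,0,0,0]]' 4.6
python3 - <<'E'
from h import *
s=arm.get_state(); r=rot(s['orientation']); print('rotvec tool',(r.inv()*target_rot()).as_rotvec())
k=knob(TH0,AL,PH,h=.211); up=k+axis(AL,PH)*.09
print(delta(up,.173))
E
```

```text
time_s: 6.6
eef_pos: [0.3545, -0.0664, 0.4555]
orientation: [3.096, 0.468, 0.151]
wrist_force: [0.9, -0.2, -0.6]
grip_width: 0.543
grip_force: 0.0
time_s: 7.4
eef_pos: [0.6279, 0.019, 0.4749]
orientation: [3.1, 0.47, 0.142]
wrist_force: [-0.5, -0.9, 0.7]
grip_width: 0.54
grip_force: 0.0
rotvec tool [-0.00395242  0.00296989  0.00275327]
[ 1.93060195  0.26691328 -0.42656189]
```

```bash
python3 -m handwheel '[[1,0.2,0,0,0,0],[0.5,0,0,0,0,0],[0,0,0,0,0,0],[0,0,0,0,0,0]]' 4.6
python3 - <<'E'
from h import *
s=arm.get_state(); r=rot(s['orientation']); print('rotvec tool',(r.inv()*target_rot()).as_rotvec())
k=knob(TH0,AL,PH,h=.211); up=k+axis(AL,PH)*.09
print(delta(up,.173),delta(k,.173))
im,d=arm.read_camera('side'); cv2.imwrite('pics/s3.png',cv2.resize(im[100:350,180:500,::-1],(640,500)))
E
```

```text
time_s: 7.8
eef_pos: [0.6391, 0.0197, 0.4776]
orientation: [3.099, 0.467, 0.14]
wrist_force: [-0.5, 1.0, 0.1]
grip_width: 0.54
grip_force: 0.0
rotvec tool [-0.00295554  0.00382254  0.00114054]
[ 0.83956059 -0.01961163 -0.26171315] [8.73948159e-01 7.00775402e-03 8.73818179e+00]
```

View pics/s3.png

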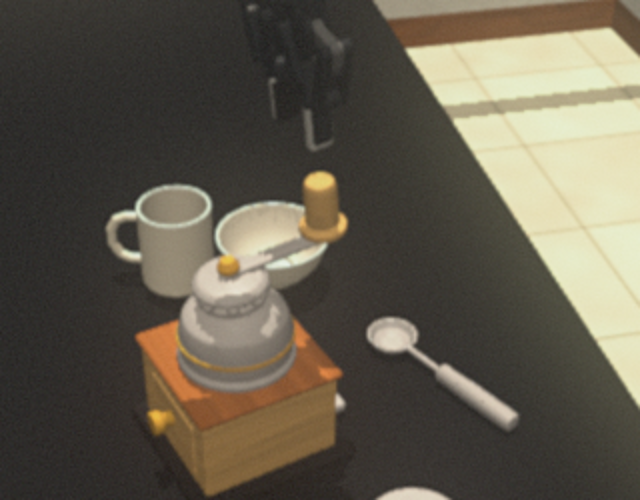

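The drawer is shut, with its front flush and its knob at (160,418). The open fingers at (300,115) are above the crank knob at (320,205), about 9 mm short in x. I'll correct that and descend.

```bash
python3 -m handwheel '[[0.85,0,0,0,0,0],[0,0,1.5,0,0,0],[0,0,2,0,0,0],[0,0,2,0,0,0],[0,0,1.5,0,0,0],[0,0,1,0,0,0],[0,0,0.3,0,0,0],[0,0,0,0,0,0]]' 4.6
python3 - <<'E'
from h import *
for i in range(3):
    k=knob(TH0,AL,PH,h=.211); print(delta(k,.173)); arm.read_camera('top')
print(arm.get_state()['wrist_force'])
E
```

```text
time_s: 8.65
eef_pos: [0.6552, 0.0232, 0.3955]
orientation: [3.099, 0.468, 0.14]
wrist_force: [-0.7, -0.6, 0.1]
grip_width: 0.541
grip_force: 0.0
[-0.0361763   0.00830709  0.41362527]
[-0.07970942 -0.00524472  0.50034133]
[-0.10429653 -0.01114601  0.55064608]
[ 0.01249834 -0.62469935  0.4408875 ]
```

```bash
python3 -m handwheel '[[-0.08,0,0.2,0,0,0],[0,0,0.2,0,0,0],[0,0,0,0,0,0]]' 4.6 | grep -E 'wrist|pos'
python3 -m handwheel '[[0,0,0,0,0,0],[0,0,0,0,0,0],[0,0,0,0,0,0],[0,0,0,0,0,0]]' 2.4
python3 - <<'E'
from h import *
k=knob(TH0,AL,PH,h=.207); print(delta(k,.173))
E
```

```text
eef_pos: [0.6546, 0.023, 0.3915]
wrist_force: [-0.5, 0.6, -0.2]
time_s: 9.5
eef_pos: [0.6547, 0.023, 0.3919]
orientation: [3.099, 0.468, 0.141]
wrist_force: [-0.8, -0.3, -0.4]
grip_width: 0.327
grip_force: 58.6
[0.03182621 0.01030965 0.45493294]
```

```bash
for i in 1 2; do python3 -m handwheel '[[0,0,0.05,0,0,0],[0,0,0.05,0,0,0],[0,0,0,0,0,0]]' 2.4 | grep -E 'pos|wrist'; done
```

```text
eef_pos: [0.655, 0.023, 0.3913]
wrist_force: [0.1, 1.3, 2.6]
eef_pos: [0.6551, 0.023, 0.3907]
wrist_force: [1.1, 0.3, 4.8]
```

```bash
for i in 1 2; do python3 -m handwheel '[[0,0,0.05,0,0,0],[0,0,0.05,0,0,0],[0,0,0,0,0,0]]' 2.4 | grep -E 'pos|wrist'; done
```

```text
eef_pos: [0.6553, 0.0231, 0.3903]
wrist_force: [1.3, 0.5, 6.3]
eef_pos: [0.6556, 0.0231, 0.3899]
wrist_force: [0.8, -0.4, 7.6]
```

```bash
python3 -m handwheel '[[0,0,0.1,0,0,0],[0,0,0.1,0,0,0],[0,0,0.1,0,0,0],[0,0,0,0,0,0],[0,0,0,0,0,0]]' 2.4 | grep -E 'pos|wrist'
python3 -m handwheel '[[0,0,0,0,0,0],[0,0,0,0,0,0]]' 2.4
```

```text
eef_pos: [0.6562, 0.023, 0.3887]
wrist_force: [1.0, 0.5, 11.1]
time_s: 11.4
eef_pos: [0.6562, 0.0231, 0.3887]
orientation: [3.097, 0.468, 0.15]
wrist_force: [0.8, 0.6, 11.5]
grip_width: 0.326
grip_force: 60.0
```

```bash
python3 -m handwheel '[[0,0,0.1,0,0,0],[0,0,0.1,0,0,0],[0,0,0.1,0,0,0],[0,0,0.1,0,0,0],[0,0,0,0,0,0],[0,0,0,0,0,0]]' 2.4 | grep -E 'pos|wrist'
python3 - <<'E'
from h import *
k=knob(TH0,AL,PH,h=.207); print(delta(k,.173))
E
```

```text
eef_pos: [0.6571, 0.0232, 0.3866]
wrist_force: [2.1, 0.1, 14.5]
[-0.31691885 -0.08539137 -0.09133957]
```

```bash
python3 -m handwheel '[[-0.05,0,0.1,0,0,0],[0,0,0.1,0,0,0],[0,0,0.1,0,0,0],[0,0,0,0,0,0]]' 2.4 | grep -E 'pos|wrist|orie'
python3 - <<'E'
from h import *
s=arm.get_state(); r=rot(s['orientation']); print('rotvec tool',(r.inv()*target_rot()).as_rotvec(), s['torque'])
k=knob(TH0,AL,PH,h=.207); print(delta(k,.173))
E
```

```text
eef_pos: [0.6574, 0.0231, 0.3855]
orientation: [3.096, 0.467, 0.161]
wrist_force: [2.6, 0.6, 19.3]
rotvec tool [ 0.00097038 -0.00918582  0.00158937] [0.36617327 0.20643786 0.02360286]
[-0.38013495 -0.11306948 -0.21116444]
```

```bash
cat > rows.py <<'E'
import numpy as np,json
a=.046+.07*np.arange(0,188); p=np.round(9*np.c_[np.cos(a),np.sin(a)],2); d=np.diff(p,axis=0)
for i in range(0,len(d),8): print(i//8,round(a[i],2),round(a[min(i+8,len(a)-1)],2),json.dumps([[round(x,2),round(y,2)] for x,y in d[i:i+8]]).replace(' ',''))
E
python3 rows.py
cat > st.py <<'E'
from h import *
import sys
s=arm.get_state(); r=rot(s['orientation']); q=target_rot()
c=knob(0,AL,PH,h=.207)-q.apply([.09,0,0])  # circle centre at collar height
t=q.inv().apply(s['eef_pos']+r.apply([0,0,.173])-c)*1000
F=q.inv().apply(s['wrist_force']); a=np.arctan2(t[1],t[0])
er=np.array([np.cos(a),np.sin(a)]); et=np.array([-er[1],er[0]])
print('t %.2f tip mm %s ang %.3f rad %.1f | Fz %.1f Fdown %.1f Frad %.1f Ftan %.1f | tiltcorr %s grip %.2f'%(s['time_s'],t.round(1),a%(2*np.pi),np.hypot(*t[:2]),s['wrist_force'][2],-F[2],F[:2]@er,F[:2]@et,(r.inv()*q).as_rotvec().round(3),s['grip_width']))
E
python3 st.py
```

```text
0 0.05 0.61 [[-0.05,0.63],[-0.1,0.62],[-0.13,0.62],[-0.18,0.6],[-0.23,0.59],[-0.26,0.57],[-0.3,0.56],[-0.34,0.53]]
1 0.61 1.17 [[-0.38,0.5],[-0.41,0.48],[-0.44,0.45],[-0.48,0.41],[-0.5,0.38],[-0.53,0.35],[-0.55,0.3],[-0.57,0.27]]
2 1.17 1.73 [[-0.58,0.23],[-0.6,0.19],[-0.62,0.14],[-0.62,0.1],[-0.63,0.06],[-0.63,0.01],[-0.63,-0.03],[-0.62,-0.08]]
3 1.73 2.29 [[-0.62,-0.12],[-0.61,-0.16],[-0.59,-0.2],[-0.58,-0.25],[-0.57,-0.28],[-0.54,-0.33],[-0.51,-0.36],[-0.49,-0.4]]
4 2.29 2.85 [[-0.46,-0.42],[-0.43,-0.47],[-0.4,-0.48],[-0.36,-0.52],[-0.32,-0.54],[-0.29,-0.56],[-0.25,-0.58],[-0.2,-0.6]]
5 2.85 3.41 [[-0.16,-0.61],[-0.12,-0.62],[-0.08,-0.62],[-0.03,-0.63],[0.01,-0.63],[0.06,-0.63],[0.1,-0.62],[0.14,-0.61]]
6 3.41 3.97 [[0.19,-0.6],[0.23,-0.59],[0.26,-0.57],[0.31,-0.55],[0.35,-0.53],[0.38,-0.5],[0.41,-0.47],[0.45,-0.45]]
7 3.97 4.53 [[0.48,-0.41],[0.5,-0.38],[0.53,-0.34],[0.55,-0.3],[0.58,-0.26],[0.58,-0.22],[0.61,-0.19],[0.61,-0.13]]
8 4.53 5.09 [[0.62,-0.1],[0.63,-0.05],[0.63,-0.01],[0.63,0.04],[0.63,0.08],[0.61,0.12],[0.61,0.17],[0.59,0.21]]
9 5.09 5.65 [[0.58,0.25],[0.56,0.29],[0.
[... 1080 characters left out ...]
-0.37],[0.53,-0.33],[0.56,-0.3],[0.58,-0.25],[0.59,-0.21]]
19 10.69 11.25 [[0.6,-0.17],[0.62,-0.13],[0.63,-0.09],[0.62,-0.04],[0.63,0.01],[0.63,0.04],[0.63,0.1],[0.61,0.13]]
20 11.25 11.81 [[0.6,0.18],[0.6,0.22],[0.57,0.26],[0.55,0.3],[0.53,0.33],[0.51,0.38],[0.48,0.41],[0.45,0.44]]
21 11.81 12.37 [[0.42,0.47],[0.38,0.5],[0.35,0.52],[0.31,0.55],[0.27,0.57],[0.23,0.59],[0.19,0.6],[0.15,0.61]]
22 12.37 12.93 [[0.1,0.62],[0.06,0.63],[0.02,0.63],[-0.03,0.63],[-0.07,0.62],[-0.12,0.62],[-0.15,0.61],[-0.21,0.6]]
23 12.93 13.14 [[-0.24,0.58],[-0.28,0.56],[-0.32,0.54]]
t 12.40 tip mm [93.7  5.3  2.1] ang 0.056 rad 93.9 | Fz 19.3 Fdown 18.9 Frad 4.5 Ftan 0.3 | tiltcorr [ 0.001 -0.009  0.002] grip 0.33
```

```bash
python3 -m handwheel '[[-0.05,0.63,0.03,0,0,0],[-0.1,0.62,0.03,0,0,0],[-0.13,0.62,0.03,0,0,0],[-0.18,0.6,0.02,0,0,0],[-0.23,0.59,0.02,0,0,0],[-0.26,0.57,0.02,0,0,0],[-0.3,0.56,0,0,0,0],[-0.34,0.53,0,0,0,0]]' 2.4 >/dev/null; python3 st.py
```

```text
t 13.20 tip mm [78.7 52.6  3.1] ang 0.589 rad 94.7 | Fz 19.8 Fdown 19.3 Frad 5.1 Ftan -2.6 | tiltcorr [ 0.001 -0.012  0.001] grip 0.33
```

```bash
python3 -m handwheel '[[-0.38,0.5,0.02,0,0,0],[-0.41,0.48,0.02,0,0,0],[-0.44,0.45,0.02,0,0,0],[-0.48,0.41,0.02,0,0,0],[-0.5,0.38,0.02,0,0,0],[-0.53,0.35,0.02,0,0,0],[-0.55,0.3,0.02,0,0,0],[-0.57,0.27,0.02,0,0,0]]' 2.4 >/dev/null; python3 st.py
```

```text
t 14.00 tip mm [40.7 85.2  3.4] ang 1.126 rad 94.4 | Fz 22.9 Fdown 22.5 Frad 4.9 Ftan -3.3 | tiltcorr [ 0.003 -0.014  0.   ] grip 0.33
```

```bash
python3 -m handwheel '[[-0.58,0.24,0,0,0,0],[-0.6,0.2,0,0,0,0],[-0.62,0.15,0,0,0,0],[-0.62,0.11,0,0,0,0],[-0.63,0.06,0,0,0,0],[-0.63,0.01,0,0,0,0],[-0.63,-0.03,0,0,0,0],[-0.62,-0.08,0,0,0,0]]' 2.4 >/dev/null; python3 st.py
```

```text
t 14.80 tip mm [-8.5 93.   2.7] ang 1.662 rad 93.4 | Fz 25.3 Fdown 24.9 Frad 4.8 Ftan -4.0 | tiltcorr [ 0.006 -0.014  0.   ] grip 0.32
```

```bash
python3 -m handwheel '[[-0.62,-0.12,-0.04,0,0,0],[-0.61,-0.16,-0.04,0,0,0],[-0.59,-0.2,-0.04,0,0,0],[-0.58,-0.25,-0.03,0,0,0],[-0.57,-0.28,-0.03,0,0,0],[-0.54,-0.33,-0.03,0,0,0],[-0.51,-0.36,-0.02,0,0,0],[-0.49,-0.4,-0.02,0,0,0]]' 2.4 >/dev/null; python3 st.py
```

```text
t 15.60 tip mm [-55.9  72.9   2.1] ang 2.225 rad 91.9 | Fz 21.4 Fdown 21.6 Frad 8.4 Ftan -3.3 | tiltcorr [ 0.008 -0.008  0.001] grip 0.32
```

```bash
python3 -m handwheel '[[-0.49,-0.42,0,0,0,0],[-0.46,-0.47,0,0,0,0],[-0.43,-0.48,0,0,0,0],[-0.39,-0.52,0,0,0,0],[-0.34,-0.54,0,0,0,0],[-0.31,-0.56,0,0,0,0],[-0.26,-0.58,0,0,0,0],[-0.21,-0.6,0,0,0,0]]' 2.4 >/dev/null; python3 st.py
```

```text
t 16.40 tip mm [-85.9  31.    2.4] ang 2.795 rad 91.3 | Fz 23.0 Fdown 23.6 Frad 10.1 Ftan -5.5 | tiltcorr [ 0.008 -0.005  0.001] grip 0.33
```

```bash
python3 -m handwheel '[[-0.2,-0.61,-0.01,0,0,0],[-0.15,-0.62,-0.01,0,0,0],[-0.11,-0.62,-0.01,0,0,0],[-0.06,-0.63,0,0,0,0],[-0.02,-0.63,0,0,0,0],[0.04,-0.63,0,0,0,0],[0.09,-0.62,0,0,0,0],[0.14,-0.61,0,0,0,0]]' 2.4 >/dev/null; python3 st.py
```

```text
t 17.20 tip mm [-90.1 -16.7   3.3] ang 3.325 rad 91.6 | Fz 19.9 Fdown 20.8 Frad 9.5 Ftan -16.7 | tiltcorr [ 0.014 -0.     0.003] grip 0.32
```

```bash
python3 -m handwheel '[[0.18,-0.6,0.02,0,0,0],[0.22,-0.59,0.02,0,0,0],[0.25,-0.57,0.02,0,0,0],[0.31,-0.56,0.01,0,0,0],[0.35,-0.54,0,0,0,0],[0.38,-0.51,0,0,0,0],[0.41,-0.48,0,0,0,0],[0.45,-0.46,0,0,0,0]]' 2.4 >/dev/null; python3 st.py
```

```text
t 18.00 tip mm [-63.7 -65.5   3.1] ang 3.941 rad 91.4 | Fz 25.9 Fdown 27.0 Frad 10.9 Ftan -3.8 | tiltcorr [-0.    -0.002  0.002] grip 0.32
```

```bash
python3 -m handwheel '[[0.46,-0.44,-0.04,0,0,0],[0.48,-0.41,-0.04,0,0,0],[0.51,-0.37,-0.04,0,0,0],[0.54,-0.33,-0.03,0,0,0],[0.57,-0.29,-0.02,0,0,0],[0.58,-0.24,-0.01,0,0,0],[0.61,-0.2,0,0,0,0],[0.61,-0.13,0,0,0,0]]' 2.4 >/dev/null; python3 st.py
```

```text
t 18.80 tip mm [-19.4 -89.9   1.7] ang 4.500 rad 91.9 | Fz 22.9 Fdown 23.5 Frad 5.3 Ftan -3.5 | tiltcorr [-0.    -0.004  0.003] grip 0.32
```

```bash
python3 -m handwheel '[[0.62,-0.11,-0.01,0,0,0],[0.63,-0.06,-0.01,0,0,0],[0.63,-0.02,0,0,0,0],[0.63,0.03,0,0,0,0],[0.63,0.08,0,0,0,0],[0.61,0.12,0,0,0,0],[0.61,0.17,0,0,0,0],[0.59,0.21,0,0,0,0]]' 2.4 >/dev/null; python3 st.py
```

```text
t 19.60 tip mm [ 30.7 -86.4   1.4] ang 5.054 rad 91.7 | Fz 22.4 Fdown 22.7 Frad 5.8 Ftan -2.7 | tiltcorr [-0.002 -0.005  0.002] grip 0.33
```

```bash
python3 -m handwheel '[[0.61,0.25,0,0,0,0],[0.6,0.29,0,0,0,0],[0.58,0.33,0,0,0,0],[0.56,0.36,0,0,0,0],[0.54,0.41,0,0,0,0],[0.51,0.43,0,0,0,0],[0.46,0.46,0,0,0,0],[0.43,0.5,0,0,0,0]]' 2.4 >/dev/null; python3 st.py
```

```text
t 20.40 tip mm [ 73.8 -56.3   2.2] ang 5.631 rad 92.8 | Fz 18.1 Fdown 18.2 Frad 3.9 Ftan -3.2 | tiltcorr [-0.003 -0.006  0.002] grip 0.32
```

```bash
python3 -m handwheel '[[0.38,0.52,0.05,0,0,0],[0.35,0.56,0.05,0,0,0],[0.31,0.57,0.05,0,0,0],[0.27,0.6,0.04,0,0,0],[0.23,0.61,0.03,0,0,0],[0.18,0.62,0.03,0,0,0],[0.12,0.63,0.02,0,0,0],[0.08,0.64,0.02,0,0,0]]' 2.4 >/dev/null; python3 st.py
```

```text
t 21.20 tip mm [94.2 -8.3  4.1] ang 6.195 rad 94.5 | Fz 19.5 Fdown 19.2 Frad 5.0 Ftan -2.6 | tiltcorr [-0.002 -0.009  0.002] grip 0.32
```

```bash
python3 -m handwheel '[[0.04,0.64,0.03,0,0,0],[-0.01,0.63,0.03,0,0,0],[-0.05,0.64,0.03,0,0,0],[-0.09,0.63,0.02,0,0,0],[-0.14,0.62,0.02,0,0,0],[-0.18,0.62,0.02,0,0,0],[-0.23,0.59,0.02,0,0,0],[-0.26,0.58,0.02,0,0,0]]' 2.4 >/dev/null; python3 st.py
```

```text
t 22.00 tip mm [85.6 42.2  5.3] ang 0.457 rad 95.4 | Fz 21.4 Fdown 21.0 Frad 5.0 Ftan -2.2 | tiltcorr [ 0.    -0.012  0.001] grip 0.33
```

```bash
python3 -m handwheel '[[-0.31,0.56,0.01,0,0,0],[-0.35,0.53,0.01,0,0,0],[-0.38,0.51,0.01,0,0,0],[-0.42,0.48,0,0,0,0],[-0.45,0.45,0,0,0,0],[-0.49,0.42,0,0,0,0],[-0.5,0.38,0,0,0,0],[-0.54,0.34,0,0,0,0]]' 2.4 >/dev/null; python3 st.py
```

```text
t 22.80 tip mm [51.4 79.8  5. ] ang 0.998 rad 94.9 | Fz 22.7 Fdown 22.3 Frad 3.8 Ftan -3.9 | tiltcorr [ 0.002 -0.013  0.001] grip 0.33
```

```bash
python3 -m handwheel '[[-0.55,0.31,-0.01,0,0,0],[-0.58,0.27,-0.01,0,0,0],[-0.59,0.23,-0.01,0,0,0],[-0.6,0.18,-0.01,0,0,0],[-0.62,0.14,-0.01,0,0,0],[-0.62,0.09,-0.01,0,0,0],[-0.63,0.04,-0.02,0,0,0],[-0.63,0.01,-0.02,0,0,0]]' 2.4 >/dev/null; python3 st.py
```

```text
t 23.60 tip mm [ 2.9 93.7  4.1] ang 1.539 rad 93.7 | Fz 22.0 Fdown 21.6 Frad 4.2 Ftan -3.8 | tiltcorr [ 0.005 -0.012  0.001] grip 0.32
```

```bash
python3 -m handwheel '[[-0.64,-0.05,-0.02,0,0,0],[-0.64,-0.08,-0.02,0,0,0],[-0.64,-0.13,-0.02,0,0,0],[-0.63,-0.17,-0.02,0,0,0],[-0.63,-0.22,-0.02,0,0,0],[-0.6,-0.25,-0.02,0,0,0],[-0.6,-0.3,-0.01,0,0,0],[-0.57,-0.33,-0.01,0,0,0]]' 2.4 >/dev/null; python3 st.py
```

```text
t 24.40 tip mm [-47.8  79.3   3.5] ang 2.113 rad 92.6 | Fz 19.6 Fdown 19.6 Frad 6.2 Ftan -2.3 | tiltcorr [ 0.007 -0.009  0.001] grip 0.33
```

Row set 15, pressing slightly harder before the heavy spot.

```bash
python3 -m handwheel '[[-0.55,-0.37,0.02,0,0,0],[-0.53,-0.41,0.02,0,0,0],[-0.49,-0.43,0.02,0,0,0],[-0.46,-0.47,0.01,0,0,0],[-0.42,-0.5,0.01,0,0,0],[-0.38,-0.52,0,0,0,0],[-0.34,-0.54,0,0,0,0],[-0.29,-0.57,0,0,0,0]]' 2.4 >/dev/null; python3 st.py
```

```text
t 25.20 tip mm [-83.6  41.1   4.8] ang 2.684 rad 93.2 | Fz 22.0 Fdown 22.4 Frad 7.7 Ftan -4.3 | tiltcorr [ 0.007 -0.005  0.001] grip 0.32
```

```bash
python3 -m handwheel '[[-0.26,-0.58,0,0,0,0],[-0.21,-0.6,0,0,0,0],[-0.17,-0.61,0,0,0,0],[-0.12,-0.63,0,0,0,0],[-0.08,-0.62,0,0,0,0],[-0.03,-0.63,0.01,0,0,0],[0.01,-0.63,0.01,0,0,0],[0.06,-0.63,0.01,0,0,0]]' 2.4 >/dev/null; python3 st.py
```

```text
t 26.00 tip mm [-92.8  -5.8   5.6] ang 3.204 rad 93.0 | Fz 20.4 Fdown 21.1 Frad 8.7 Ftan -15.1 | tiltcorr [ 0.014 -0.002  0.003] grip 0.32
```

```bash
python3 -m handwheel '[[0.1,-0.62,0.02,0,0,0],[0.14,-0.61,0.02,0,0,0],[0.19,-0.6,0.01,0,0,0],[0.23,-0.58,-0.01,0,0,0],[0.26,-0.57,-0.02,0,0,0],[0.31,-0.55,-0.03,0,0,0],[0.35,-0.53,-0.03,0,0,0],[0.39,-0.51,-0.03,0,0,0]]' 2.4 >/dev/null; python3 st.py
```

```text
t 26.80 tip mm [-73.4 -56.9   5.3] ang 3.801 rad 92.8 | Fz 24.5 Fdown 25.6 Frad 9.0 Ftan -4.1 | tiltcorr [-0.    -0.     0.002] grip 0.32
```

```bash
python3 -m handwheel '[[0.43,-0.49,-0.04,0,0,0],[0.45,-0.47,-0.04,0,0,0],[0.48,-0.43,-0.03,0,0,0],[0.52,-0.4,-0.02,0,0,0],[0.53,-0.36,-0.02,0,0,0],[0.56,-0.33,-0.01,0,0,0],[0.58,-0.27,-0.01,0,0,0],[0.59,-0.22,0,0,0,0]]' 2.4 >/dev/null; python3 st.py
```

```text
t 27.60 tip mm [-31.3 -87.1   3.7] ang 4.368 rad 92.6 | Fz 22.1 Fdown 22.7 Frad 5.5 Ftan -3.2 | tiltcorr [-0.001 -0.002  0.002] grip 0.32
```

```bash
python3 -m handwheel '[[0.61,-0.18,-0.01,0,0,0],[0.63,-0.14,-0.01,0,0,0],[0.64,-0.1,0,0,0,0],[0.63,-0.05,0,0,0,0],[0.64,0,0,0,0,0],[0.65,0.04,0,0,0,0],[0.65,0.1,0,0,0,0],[0.64,0.13,0,0,0,0]]' 2.4 >/dev/null; python3 st.py
```

```text
t 28.40 tip mm [ 20.4 -89.6   3. ] ang 4.936 rad 91.9 | Fz 20.6 Fdown 21.1 Frad 4.9 Ftan -3.7 | tiltcorr [-0.002 -0.004  0.002] grip 0.32
```

```bash
python3 -m handwheel '[[0.65,0.18,0.01,0,0,0],[0.65,0.22,0.01,0,0,0],[0.62,0.26,0.01,0,0,0],[0.6,0.31,0.02,0,0,0],[0.58,0.34,0.02,0,0,0],[0.55,0.39,0.02,0,0,0],[0.52,0.42,0.03,0,0,0],[0.48,0.45,0.03,0,0,0]]' 2.4 >/dev/null; python3 st.py
```

```text
t 29.20 tip mm [ 67.7 -64.2   4.5] ang 5.524 rad 93.3 | Fz 18.9 Fdown 18.9 Frad 5.4 Ftan -3.2 | tiltcorr [-0.002 -0.006  0.002] grip 0.33
```

```bash
python3 -m handwheel '[[0.44,0.49,0.05,0,0,0],[0.4,0.52,0.05,0,0,0],[0.37,0.54,0.05,0,0,0],[0.33,0.57,0.04,0,0,0],[0.29,0.59,0.03,0,0,0],[0.25,0.6,0.03,0,0,0],[0.2,0.61,0.03,0,0,0],[0.16,0.62,0.03,0,0,0]]' 2.4 >/dev/null; python3 st.py
```

```text
t 30.00 tip mm [ 93.4 -18.5   6.7] ang 6.088 rad 95.2 | Fz 19.7 Fdown 19.4 Frad 5.4 Ftan -3.2 | tiltcorr [-0.002 -0.01   0.002] grip 0.33
```

```bash
python3 -m handwheel '[[0.11,0.62,0.02,0,0,0],[0.07,0.63,0.02,0,0,0],[0.02,0.63,0.02,0,0,0],[-0.03,0.63,0.02,0,0,0],[-0.07,0.62,0.02,0,0,0],[-0.12,0.62,0.01,0,0,0],[-0.15,0.61,0.01,0,0,0],[-0.21,0.6,0.01,0,0,0]]' 2.4 >/dev/null; python3 st.py
python3 -m handwheel '[[-0.24,0.58,0,0,0,0],[-0.18,0.36,0,0,0,0],[-0.1,0.18,0,0,0,0],[0,0,0,0,0,0],[0,0,0,0,0,0],[0,0,0,0,0,0]]' 2.4 >/dev/null; python3 st.py
```

```text
t 30.80 tip mm [90.1 32.   7.3] ang 0.341 rad 95.6 | Fz 20.8 Fdown 20.4 Frad 4.3 Ftan -3.8 | tiltcorr [-0.    -0.012  0.001] grip 0.32
t 31.40 tip mm [84.9 43.7  7.2] ang 0.475 rad 95.5 | Fz 21.5 Fdown 21.0 Frad 5.2 Ftan -2.1 | tiltcorr [ 0.001 -0.012  0.001] grip 0.32
```

```bash
python3 -m handwheel '[[0,0,-0.1,0,0,0],[0,0,-0.1,0,0,0],[0,0,-0.1,0,0,0],[0,0,-0.1,0,0,0],[0,0,0,0,0,0],[0,0,0,0,0,0]]' 2.4 >/dev/null; python3 st.py
```

```text
t 32.00 tip mm [83.7 43.2  5.5] ang 0.477 rad 94.2 | Fz 16.2 Fdown 15.9 Frad 3.5 Ftan -1.6 | tiltcorr [-0.    -0.009  0.001] grip 0.33
```

```bash
python3 -m handwheel '[[0,0,-0.1,0,0,0],[0,0,-0.1,0,0,0],[0,0,-0.1,0,0,0],[0,0,-0.1,0,0,0],[0,0,-0.1,0,0,0],[0,0,-0.1,0,0,0],[0,0,0,0,0,0],[0,0,0,0,0,0]]' 2.4 >/dev/null; python3 st.py
```

```text
t 32.80 tip mm [82.  42.7  2.9] ang 0.480 rad 92.4 | Fz 7.5 Fdown 7.2 Frad 3.5 Ftan -2.3 | tiltcorr [-0.002 -0.004  0.001] grip 0.32
```

```bash
python3 -m handwheel '[[0,0,-0.1,0,0,0],[0,0,-0.1,0,0,0],[0,0,0,0,0,0]]' 2.4 >/dev/null; python3 st.py
python3 -m handwheel '[[0,0,0,0,0,0],[0,0,0,0,0,0],[0,0,0,0,0,0],[0,0,0,0,0,0],[0,0,0,0,0,0]]' 4.8 >/dev/null; python3 st.py
```

```text
t 33.10 tip mm [81.1 42.5  2.2] ang 0.483 rad 91.5 | Fz 5.5 Fdown 5.1 Frad 4.7 Ftan -1.5 | tiltcorr [-0.002 -0.002  0.001] grip 0.32
t 33.60 tip mm [78.6 42.2  4.6] ang 0.492 rad 89.2 | Fz 0.1 Fdown 0.2 Frad -0.6 Ftan -0.7 | tiltcorr [-0.003  0.005  0.002] grip 0.56
```

```bash
python3 -m handwheel '[[0,0,-0.3,0,0,0],[0,0,-0.7,0,0,0],[0,0,-1.5,0,0,0],[0,0,-2,0,0,0],[0,0,-3,0,0,0],[0,0,-4,0,0,0],[0,0,-4,0,0,0],[0,0,0,0,0,0]]' 4.8
python3 -m handwheel '[[-3,0,0,0,0,0],[-4,0,0,0,0,0],[-4,0,0,0,0,0],[-4,0,0,0,0,0],[-4,0,0,0,0,0],[-4,0,0,0,0,0],[0,0,0,0,0,0],[0,0,0,0,0,0]]' 4.8 | grep wrist
python3 - <<'E'
from h import *
im,d=arm.read_camera('side'); cv2.imwrite('pics/s4.png',im[:,:,::-1])
im,d=arm.read_camera('top'); cv2.imwrite('pics/t4.png',im[:,:,::-1])
P=cloud('top',d)[(d>0)]; K=P[(P[:,2]>.235)&(P[:,2]<.275)&(np.hypot(P[:,0]-C[0],P[:,1]-C[1])<.12)]
m=np.median(K,0); a=knob(0,AL,PH,h=.253); print(len(K),m); print([ (t,knob(t,AL,PH,h=.253).round(4)) for t in (.3,.4,.5,.6)])
E
```

```text
time_s: 34.4
eef_pos: [0.6424, -0.0179, 0.5486]
orientation: [3.094, 0.467, 0.164]
wrist_force: [0.2, 0.4, 2.2]
grip_width: 0.563
grip_force: 0.0
wrist_force: [0.2, 0.5, 0.4]
232 [ 0.6695156  -0.00588989  0.25700618]
[(0.3, array([0.6695, 0.0016, 0.261 ])), (0.4, array([ 0.669 , -0.0073,  0.2609])), (0.5, array([ 0.6676, -0.0162,  0.2607])), (0.6, array([ 0.6654, -0.0249,  0.2604]))]
```

View pics/s4.png

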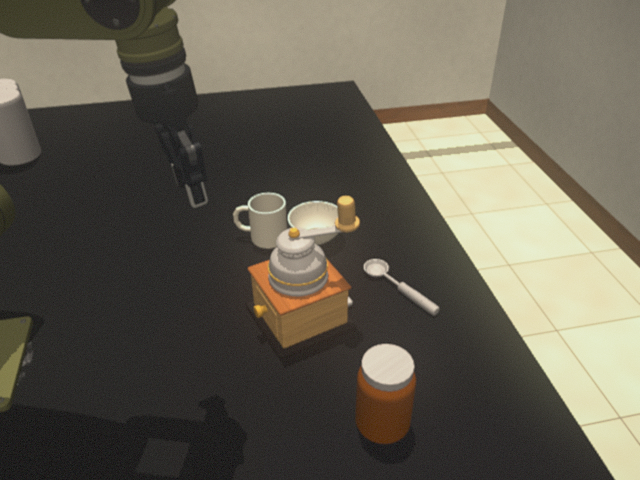

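View pics/t4.png

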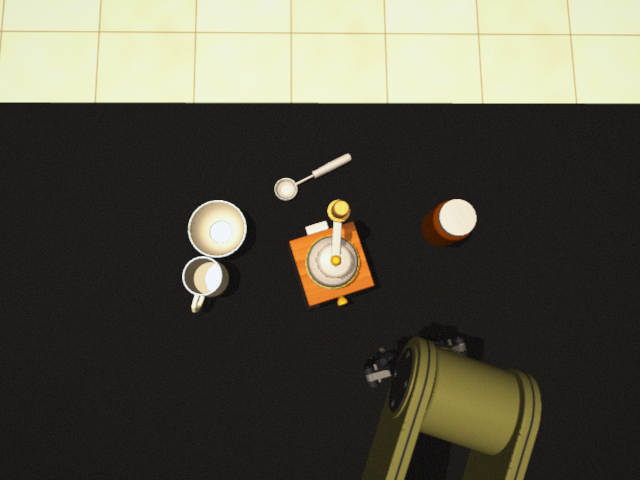

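In both views the drawer is shut, the crank knob rests at (346,212) side / (339,210) top, about 0.35 rad past two full turns, and the mug, bowl, spoon and jar are where they were. The gripper is clear of everything, and the heavy spot came at the same crank angle in both turns, so it didn't skip.

```bash
python3 -c "
from workcell import arm
print(arm.close_job())"
```

```text
the job is handed in; nothing more can be done
None
```

I pushed the drawer fully home, then gave the crank two steady clockwise turns at about 9 s each, leaning on the knob with 18–27 N, and let go about 0.35 rad past the second turn. I saw no sign of a skipped notch, the mug, jar, spoon and bowl are where they were, and the job is handed in; no verdict came back.

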